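Punch the centre mark into a bamboo blank

ROBOT

A 6-joint arm with a two-finger parallel gripper is mounted at the origin on the work surface. World frame = base frame: x ahead of the robot, y to its left, z up, the work surface at z = 0. Lengths are in mm, angles in rad, forces in N, time in s.
With the tool pointing down it reaches from about 350 to 775 mm from the base axis. Payload 7.3 kg.
Tool frame: the origin (TCP) lies between the finger pads; the fingertips stand 8 mm ahead of it and the grasp point (between the pads) lies 11 mm behind it; y points along the fingers, z is the direction in which the jaws open and shut, and the axes are right-handed (so a half turn about y gives the same grasp; the last joint's range is limited). The gripper opens to 92 mm and grips with 3 to 60 N. Pads are 19 mm wide; open, the fingers measure 130 mm over their backs; the gripper's body (75 mm by 190 mm) begins 47 mm behind the grasp point.
Start: joints at [-1.286, 0.342, 1.524, -0, 1.275, -0.146], TCP at [219.263, -477.041, 234.741] pointing down, gripper open.
Joint ranges: [-2.53, 2.53], [-0.77, 2.02], [0.04, 2.7], [-1, 4.14], [0.28, 2.66], [-3.11, 3.11]. Speed limits (rad/s): [2.57, 2.57, 3.14, 3.14, 3.14, 3.14].

INTERFACE

Orientations are given as [roll, pitch, yaw] about the fixed x, y, z axes, in that order (R = Rz(yaw) Ry(pitch) Rx(roll)).
In Python, from plant import bot, vision, job gives the robot as it stands. The module is installed in compiled form; this text tells all that it offers.
- The arm moves only by the tool arm_command, never from a script. Its argument "deltas" is a list of rows, each a list of 4 numbers: the shift along the tool's x, y, z in m, then the turn about the tool's y in degrees. In form: [[x, y, z, twist], ...]. A call has 1 to 5 rows; each row shifts and turns the commanded pose from where the row before left it, along the tool's axes as they then stand; what a row does not reach is not made up. A row lasts 1/10 s, in which the tool goes at most 50 mm and 8.59 degrees, less where a joint would pass 70% of its speed; a pose out of reach is approached as far as the arm can. A call is refused whole if a number of a shift passes 0.05 or a number of a turn 8.59, either way. A call with a gripper value outside its range is refused whole. "claw" is the closure in counts, from 0 (fully open) to 255 (shut), set as the call begins (left out, the last holds). The fingers move at their own pace and stop on an object; the grip force is fixed at half the most. Time passes only in rows, so rows that do not move let the fingers close. It gives the time, the measured TCP pose, the force and the opening at its end, in the units of the state.
- bot.get_obs(): the state, without advancing time (a new reading comes with each control period).
- vision.capture(name): name is "side" or "top"; returns a dict with "img" (420x560x3 uint8, red, green, blue), "camera_matrix" (3x3 intrinsics, pixels), "world_to_cam" (4x4, takes a point from world to camera coordinates). Camera axes: x right, y down, z forward; pixel columns grow to the right and rows downward; lengths in mm; the calibration is good to about 2 mm. A picture is of the moment at which its call begins. There is no depth.
- job.close_job(): hands the job in, once; it reports no verdict.
Trained networks look in a picture, given as the dict that the camera call returned (one of the last four; its "shot" number tells which), for a name from the list of things; names that differ only in an ending like _2 or _b are one class to them, and where a whole thing is asked for, a point or a joint stands for the part that bears it (a point fixed in the world has none). Each returns a list of dicts, best first, with "confidence" (0 to 1); they miss things now and then, are a little off and sometimes report something else, mostly with a low value. They report only what shows in the picture. A call takes as long as a camera call. They do not tell look-alikes from the thing itself.
- vision.find_in(picture, name): "xyz" ([x, y, z] in mm, in the coordinates of the camera as it stood for that picture, good to about 4 mm: the middle of the surface that is visible of it).
- vision.regions_of(picture, name): "mask" (420x560 bool, what is visible of it).
The state is a dict: "time": time; "joint_positions": joint angles; "dq": joint speeds; "tau": joint torques, N m; "tool_pos": TCP position; "tcp_rot": TCP orientation; "contact_force": force on the tool from outside, world axes, zero at the start; "moment": the same for the moment, N m; "grip_width": finger opening in mm.
Only numpy, scipy, OpenCV 4.12 (cv2) and the standard library are available. Lean on these libraries where they do the work, as an engineer would, in place of code of your own. Each camera call takes 0.05 s, during which the arm holds its last target. There are 200 camera calls.

TASK

Lay the pale bamboo blank lengthwise, line side up, on the jig's narrow raised rail, evenly overhanging on all sides so that its dark centre line lies over the rail's red line, and let go. Then swing the clamp arm over centre so that its brass punch locks down on the blank, leave it locked there for two seconds, and swing it fully back open, leaving the blank lying in place on the rail. Leave everything else on the bench where it is.

Things in the scene. Friction and masses are not known exactly. Their poses are not given: they have to be found in the camera images.
- jig: Fixed marking jig; place and yaw vary. Dark base board 100 (x) by 300 (y, from -120 to +180) by 14 mm, bearing a narrow wooden rail: 30 mm wide (x), 120 long (y, -60 to +60), top 46 mm above the bench, a red line across it at y = 0. Steel hinge cheeks: 40 mm wide in x, y 90 to 134, up to z = 74. Origin on the bench below the rail's middle; y along the rail towards the hinge, z up.
- rail_top (a point): Centre of the rail's top face, 46 mm above the bench, on the red line; axes as the jig's. The punch comes down here.
- clamp_hinge (a point): Middle of the clamp's hinge axis, 110 mm from the rail's centre along the jig's +y, 60 mm above the bench. The axis runs along the jig's x. Arm, punch and handle turn about it as one rigid piece.
- clamp (a joint): Clamp angle, rad. 0: arm level, punch on a 14 mm blank on the rail; -0.05: down on nothing; 1.6: fully open, arm upright. Grows as the arm swings away from the rail, to the jig's +y. Starts open. An over-centre spring drives it to the nearer end from either side of 0.7 and holds it there: about 0.6 N m at both ends, none at 0.7; well damped, goes home within about a second.
- punch_tip (a point): Foot of the brass punch (18 mm round) under the clamp arm, 110 mm from the hinge axis. At joint 0 it is at hinge height above the rail's centre, pointing down; it stands 24 mm out from the arm's under face.
- bar_end (a point): Far end of the steel clamp arm, middle of its back face. Flat bar 24 mm wide (jig x), 12 thick, 135 long. At joint 0 it lies level, its back face up, 36 mm above hinge height, this point 128 mm from the hinge on the rail side. When open the bar is upright, back face about 36 mm on the jig's +y side of the hinge, this point 127 mm above it: push the back face towards the rail to close.
- grip_end (a point): Outer end of the clamp's handle, 140 mm from the hinge axis. The handle: 14 mm rod from the hinge, then a red grip 24 mm thick from 46 to 140 mm out. At joint 0 it stands upright, leaning 5 deg away from the rail; push it away from the rail to open the clamp. When open (1.6) it lies about level on the jig's +y side of the hinge, this end about 44 mm above the bench.
- blank: The work: a loose flat bar of pale laminated bamboo, 160 (x) by 46 (y) by 14 (z) mm, about 0.12 kg, with a dark line across its top face at the middle of its length. It lies flat on the bench, line up. Origin: centre of its underside; x along its length.
- dark_strip: Bystander: loose dark brown bamboo strip, 175 by 36 by 9 mm; it and the blank may have swapped places. Origin centre of underside, x along its length.
- hammer: Bystander: hammer lying loose on the bench. x along its handle, about 300 mm long.
- blade_packet: Bystander: flat blue card packet 190 by 110 by 22 mm. Origin centre of underside.
- nail_tray: Bystander: small dark wooden open tray with nails, 110 by 80 by 30 mm. Origin centre of underside.
- glue_jar: Bystander: amber glass jar, 68 mm across, 95 mm tall. Origin centre of underside.
- pliers: Bystander: red-handled pliers lying flat, about 175 mm long, 18 mm high. Origin near the pivot.
There are look-alikes about, which are no part of the job. Of the things like the blank, leave any that is blue, orange or turquoise; of the rest the larger one is meant.

How it is judged:
By the outcome, as a careful person would: the job done as asked, in the order asked, and still so for the second after the job is handed in, with the robot touching nothing.
It also fails if it takes over 59 s, if anything falls off the work surface, if the arm or the gripper's body presses on something with over 40 N, if the wrist force passes 120 N, or if a joint passes its speed limit or range.

## Working session

There is one attempt and no reset: what is moved stays moved. The work goes in short steps, Python scripts to look and compute and a tool call to move; the robot and the scene stay as the last step left them, time stands still between calls to the robot, and variables do not carry over. Pictures are saved under pics/ and viewed, about 8 in all and at most 12, crops included, and the job is handed in when it is done.

Besides the shell and the picture viewer there is one more tool, called after ">>>" in YAML: its name, and indented under it one key for each argument. arm_command: Moves the arm, as the interface text tells. Its arguments: {"type":"object","properties":{"deltas":{"type":"array","items":{"type":"array","items":{"type":"number"}}},"claw":{"type":"number"}},"required":["deltas"]}

```bash
mkdir -p pics; python3 - <<'E'
from plant import bot, vision, job
import cv2,numpy as np
o=bot.get_obs(); print({k:np.round(v,3) for k,v in o.items()})
for n in("top","side"):
    p=vision.capture(n); cv2.imwrite(f"pics/{n}0.png",p["img"][:,:,::-1])
    W=p["world_to_cam"]; print(n,np.round(W,3).tolist(),p["camera_matrix"].tolist())
    for t in("blank","dark_strip","jig","rail_top","clamp_hinge","bar_end","grip_end","punch_tip","hammer","glue_jar","pliers","nail_tray","blade_packet"):
        for d in vision.find_in(p,t):
            x=np.linalg.inv(W)@np.r_[d["xyz"],1]; print(t,np.round(x[:3]),round(d["confidence"],2))
E
```

```text
{'time': np.float64(0.0), 'joint_positions': array([-1.286,  0.343,  1.525, -0.   ,  1.275, -0.146]), 'dq': array([ 0.002,  0.001,  0.001, -0.001,  0.001,  0.002]), 'tau': array([-3.0000e-03, -4.3125e+01, -2.4423e+01,  7.2000e-02,  5.6000e-02,
       -0.0000e+00]), 'tool_pos': array([ 219.149, -476.657,  234.068]), 'tcp_rot': array([-1.572,  0.   , -2.711]), 'contact_force': array([0.266, 0.315, 0.141]), 'moment': array([-0.013,  0.004, -0.005]), 'grip_width': np.float64(91.594)}
top [[0.015, -1.0, -0.003, -47.025], [-0.979, -0.014, -0.202, 540.369], [0.202, 0.006, -0.979, 1548.656], [0.0, 0.0, 0.0, 1.0]] [[546.2662969901583, 0.0, 286.1937876231219], [0.0, 546.2662969901583, 220.6992244638279], [0.0, 0.0, 1.0]]
blank [ 271. -285.   14.] 0.96
blank [391. -31.   7.] 0.84
blank [ 459. -161.    8.] 0.66
blank [343. 112.   9.] 0.66
blank [728. 259.  13.] 0.56
dark_strip [ 496. -317.   11.] 0.79
dark_strip [ 659. -487.    7.] 0.72
jig [553. 150.  17.] 0.83
rail_top [555. 146.  12.] 0.97
clamp_hinge [552. 147.  15.] 0.94
clamp_hinge [556. 250.  69.] 0.34
bar_end [556. 255.  68.] 0.91
grip_e
[... 425 characters left out ...]
26], [0.0, 512.193138296618, 209.65129079552335], [0.0, 0.0, 1.0]]
blank [ 468. -152.   14.] 0.76
blank [400. -29.  13.] 0.73
blank [730. 275.  16.] 0.66
blank [ 294. -264.   17.] 0.65
blank [342. 114.  15.] 0.64
dark_strip [ 503. -312.   12.] 0.6
jig [575. 221.  18.] 0.62
rail_top [573. 221.  21.] 0.67
rail_top [ 661. -485.   19.] 0.2
clamp_hinge [571. 221.  18.] 0.87
bar_end [564. 261.  81.] 0.75
grip_end [563. 258.  78.] 0.96
grip_end [ 662. -486.   17.] 0.26
punch_tip [560. 257.  75.] 0.96
hammer [755.  44.  25.] 0.95
glue_jar [326. 410.  94.] 0.51
pliers [ 393. -507.   18.] 0.64
nail_tray [ 664. -485.   15.] 0.8
blade_packet [ 768. -153.   26.] 0.61
blade_packet [ 468. -151.   14.] 0.57
```

View pics/top0.png

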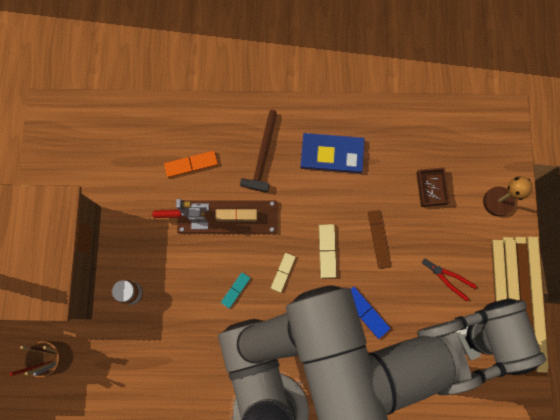

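View pics/side0.png

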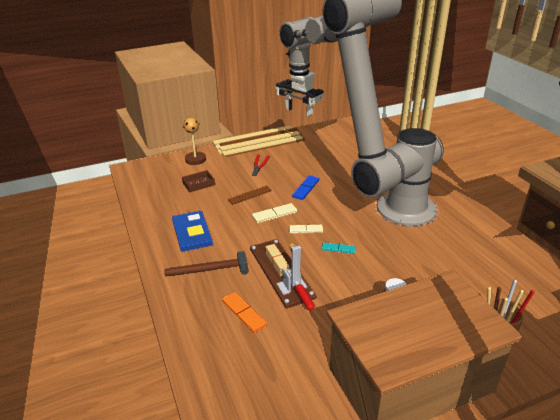

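The top view shows the larger pale blank at about (328,251), lying along world x. The jig's rail is at (236,214), with the hinge and red handle to the left (+y). The smaller pale, turquoise, blue and orange pieces are decoys. Next I fit the poses.

```bash
cat > h.py <<'E'
import numpy as np,cv2
from scipy.optimize import minimize
from plant import bot,vision,job
def proj(p,X):
    X=np.asarray(X,float).reshape(-1,3); c=X@p["world_to_cam"][:3,:3].T+p["world_to_cam"][:3,3]
    u=c@p["camera_matrix"].T; return u[:,:2]/u[:,2:]
def box(pose,lx,ly,z0,z1,y0=0):
    x,y,a=pose; c,s=np.cos(a),np.sin(a)
    return np.array([[x+c*i*lx/2-s*(j*ly/2+y0),y+s*i*lx/2+c*(j*ly/2+y0),z] for i in(-1,1) for j in(-1,1) for z in(z0,z1)])
def sil(p,B,sh,k=8):   # anti-aliased silhouette
    h=cv2.convexHull(proj(p,B).astype(np.float32))
    m=np.zeros(sh,np.float32); t=np.zeros((sh[0]*4,sh[1]*4),np.uint8)
    cv2.fillConvexPoly(t,np.round(((h+.5)*4-.5)*256).astype(np.int32),255,shift=8)
    return cv2.resize(t,(sh[1],sh[0]),interpolation=cv2.INTER_AREA)/255.
def fit(ps,ms,pose0,dims):
    def f(q):
        pose=(q[0],q[1],q[2]/50); e=0
        for p,m in zip(ps,ms): e+=np.abs(sil(p,box(pose,*dims),m.shape)-m).sum()/m.sum()
        return e/len(ps)
    q0=np.array([pose0[0],pose0[1],pose0[2]*50])
    for st in (6,2):
        r=minimize(f,q0,method="Nelder-Mead",options=dict(initial_simplex=np.vstack([q0,q0+np.eye(3)*st]),xatol=.02,fatol=1e-5)); q0=r.x
    return np.array([q0[0],q0[1],q0[2]/50]),r.fun
def unproj(p,uv,z):
    W=np.linalg.inv(p["world_to_cam"]); d=W[:3,:3]@np.linalg.inv(p["camera_matrix"])@np.r_[uv,1]
    return W[:3,3]+d*(z-W[2,3])/d[2]
E
python3 - <<'E'
from h import *
T=vision.capture("top");S=vision.capture("side")
ms=[]
for p in(T,S):
    for d in vision.regions_of(p,"blank"):
        m=d["mask"]; ys,xs=np.nonzero(m); c=unproj(p,(xs.mean(),ys.mean()),10); print("blank",c.round(),m.sum())
        if np.hypot(c[0]-459,c[1]+158)<25: ms.append((p,m.astype(float)));break
for sub in (ms,ms[:1],ms[1:]):
    if sub: print(fit([a for a,_ in sub],[b for _,b in sub],(460,-158,0),(160,46,0,14)))
big=[]
for n,p,(x0,y0,w,h) in(("t",T,(145,185,140,60)),("s",S,(240,225,90,90))):
    c=p["img"][y0:y0+h,x0:x0+w,::-1]; big.append(cv2.resize(c,None,fx=5,fy=5,interpolation=cv2.INTER_CUBIC))
H=cv2.cvtColor(T["img"],cv2.COLOR_RGB2HSV)
for y in (210,214,218): print([tuple(int(v) for v in H[y,x]) for x in range(206,270,4)])
cv2.imwrite("pics/jt.png",big[0]);cv2.imwrite("pics/js.png",big[1])
E
```

```text
blank [ 272. -286.   10.] 736
blank [341. 107.  10.] 395
blank [394. -32.  10.] 421
blank [726. 260.  10.] 837
blank [ 457. -162.   10.] 860
blank [ 464. -159.   10.] 464
(array([ 4.59750600e+02, -1.62758664e+02,  3.56429811e-02]), np.float64(0.07419831124109628))
(array([ 4.59409583e+02, -1.62964386e+02,  4.69642741e-02]), np.float64(0.07636114911080712))
(array([ 4.59423920e+02, -1.63134018e+02,  1.80347270e-02]), np.float64(0.0651707234617985))
[(12, 45, 73), (10, 162, 66), (11, 179, 81), (18, 133, 194), (18, 132, 195), (18, 132, 191), (18, 134, 190), (18, 137, 192), (18, 134, 190), (18, 129, 193), (18, 136, 191), (18, 137, 188), (18, 132, 188), (12, 177, 82), (10, 166, 86), (11, 170, 81)]
[(12, 175, 54), (10, 171, 61), (11, 154, 68), (18, 131, 204), (18, 134, 200), (18, 127, 200), (18, 130, 202), (19, 132, 201), (18, 129, 201), (18, 133, 199), (18, 129, 199), (18, 134, 196), (18, 128, 196), (11, 165, 54), (10, 181, 55), (11, 157, 65)]
[(9, 149, 60), (11, 168, 56), (12, 162, 60), (17, 134, 148), (18, 130, 196), (19, 133, 192), (18, 133, 196), (18, 134, 194), (18, 131, 195), (18, 129, 194), (18, 129, 195), (18, 130, 192), (18, 131, 192), (11, 175, 54), (12, 191, 52), (11, 191, 56)]
```

View pics/jt.png

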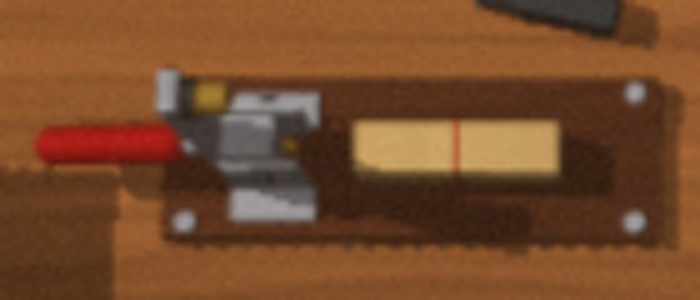

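View pics/js.png

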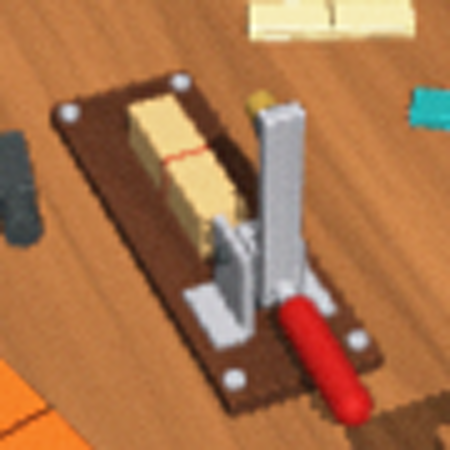

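The crops show the rail with its red line at top pixel (236,214) and side pixel (277,256). The clamp is upright, with the handle on the +y side. I fit the rail and refine the blank using colour masks.

```bash
python3 - <<'E'
from h import *
T=vision.capture("top");S=vision.capture("side")
def roi(p,x0,y0,x1,y1,f):
    m=np.zeros(p["img"].shape[:2]); H=cv2.cvtColor(p["img"],cv2.COLOR_RGB2HSV).astype(int)
    m[y0:y1,x0:x1]=f(H,p["img"].astype(int))[y0:y1,x0:x1]; return m
# red line is thin; close it
rt=cv2.morphologyEx(roi(T,205,200,265,228,lambda H,I:(H[...,2]>135)&(H[...,1]<150)),cv2.MORPH_CLOSE,np.ones((3,3)))
print(rt.sum(),"rail top",fit([T],[rt],(555,135,0),(30,120,14,46)))
red=lambda H,I:np.clip((I[...,1]*-1.+I[...,0]-75)/40,0,1)
for p,r in((T,(225,203,247,226)),(S,(268,250,287,262))):
    w=roi(p,*r,red); ys,xs=np.nonzero(w>.2); print("red",len(xs),unproj(p,((xs*w[ys,xs]).sum()/w.sum(),(ys*w[ys,xs]).sum()/w.sum()),46).round(1))
pale=lambda H,I:(H[...,1]<125)&(H[...,2]>120)
bt=cv2.morphologyEx(roi(T,310,215,346,286,pale),cv2.MORPH_CLOSE,np.ones((5,5)))
bs=cv2.morphologyEx(roi(S,246,200,304,226,pale),cv2.MORPH_CLOSE,np.ones((5,5)))
print(bt.sum(),bs.sum())
for ps,m in(([T,S],[bt,bs]),([T],[bt]),([S],[bs])): print("blank",fit(ps,m,(460,-160,.03),(160,46,0,14)))
# screws (light, top view)
w=roi(T,175,198,280,240,lambda H,I:(H[...,2]>120)&(H[...,1]<60))
n,l,st,c=cv2.connectedComponentsWithStats(w.astype(np.uint8))
for i in range(1,n): print("scr",st[i,4],unproj(T,c[i],16).round(1))
E
```

```text
430.0 rail top (array([ 5.65532151e+02,  1.10958637e+02, -3.95536675e-02]), np.float64(0.24370269037847697))
red 0 [1257.1  895.    46. ]
red 10 [579.4  37.2  46. ]
847.0 477.0
blank (array([ 4.61766272e+02, -1.61960799e+02,  2.80328947e-02]), np.float64(0.0676737975194236))
blank (array([ 4.61815757e+02, -1.62070796e+02,  2.92045083e-02]), np.float64(0.03822024677639651))
blank (array([ 4.60968850e+02, -1.61623412e+02,  3.26993423e-02]), np.float64(0.09366547457557445))
scr 26 [600.2 290.2  16. ]
scr 9 [603.5   5.8  16. ]
scr 66 [590.8 225.2  16. ]
scr 1 [565.3 275.7  16. ]
scr 3 [553.3 247.9  16. ]
scr 76 [528.9 226.6  16. ]
scr 12 [520.  275.1  16. ]
scr 11 [523.3   5.1  16. ]
```

```bash
python3 - <<'E'
from h import *
T=vision.capture("top");S=vision.capture("side")
H=cv2.cvtColor(T["img"],cv2.COLOR_RGB2HSV).astype(int);I=T["img"].astype(int)
m=np.zeros((420,560));m[200:230,205:265]=(I[200:230,205:265,0]>125)&(I[200:230,205:265,1]>70)
m=cv2.morphologyEx(m,cv2.MORPH_CLOSE,np.ones((3,3)))
for z0 in(46,14): 
  r=fit([T],[m],(562,110,.012),(30,120,z0,46)); print(m.sum(),z0,r)
for r in m[205:224,212:260].astype(int): print(''.join('.#'[v] for v in r))
for p,(x0,y0,x1,y1) in((T,(228,206,244,222)),(S,(270,250,284,262))):
    J=p["img"].astype(float)[y0:y1,x0:x1]; q=J[...,1]/J[...,0]; w=np.clip(.62-q,0,1)*(J[...,0]>120)
    ys,xs=np.mgrid[y0:y1,x0:x1]; print((w>0).sum(),"line",[(round((xs*w).sum()/w.sum(),1),round((ys*w).sum()/w.sum(),1))],unproj(p,((xs*w).sum()/w.sum(),(ys*w).sum()/w.sum()),46).round(1))
for X in ([562,110,46],):print(proj(T,X),proj(S,X))
E
```

```text
456.0 46 (array([5.62288438e+02, 1.09555249e+02, 1.09572314e-02]), np.float64(0.09879600963192293))
456.0 14 (array([ 5.64316384e+02,  1.10635674e+02, -8.30751348e-03]), np.float64(0.1996646026831785))
................................................
................................................
................................................
................................................
....########################################....
....#########################################...
....#########################################...
....#########################################...
....#########################################...
....#########################################...
....#########################################...
....#########################################...
....#########################################...
....#########################################...
..........####....#########...##############....
................................................
................................................
................................................
................................................
10 line [(np.float64(236.0), np.float64(213.1))] [563.9 109.8  46. ]
13 line [(np.float64(277.4), np.float64(255.4))] [559.7 112.   46. ]
[[235.90368046 213.67822914]] [[276.52314597 255.21656227]]
```

```bash
cat >> h.py <<'E'
def go(x,y,z,yawdeg):
    o=bot.get_obs(); t=np.array(o["tool_pos"]); a=o["tcp_rot"][2]; tw=-((np.degrees(a)*-1+yawdeg+180)%360-180)
    d=np.array([x,y,z])-t; b=np.radians(yawdeg)
    for n,c in(("axes now",a),("after twist",b)):
        print(n,"dx %.1f dy %.1f dz %.1f"%(d[0]*np.cos(c)+d[1]*np.sin(c),-d[2],-d[0]*np.sin(c)+d[1]*np.cos(c)),"twist %.2f"%tw)
    print("t %.2f"%o["time"],"tcp",t.round(1),np.degrees(o["tcp_rot"]).round(2),"F",np.round(o["contact_force"],1),"w",round(float(o["grip_width"]),1),"q",np.round(o["joint_positions"],2))
E
python3 -c "
from h import *
go(461.5,-162,120,-178.34)"
```

```text
axes now dx -351.7 dy 114.7 dz -185.1 twist 23.02
after twist dx -251.3 dy 114.7 dz -307.9 twist 23.02
t 1.80 tcp [ 219.2 -477.1  234.7] [ -89.99   -0.   -155.32] F [ 0.1 -0.9 -0.5] w 91.6 q [-1.29  0.34  1.52 -0.    1.28 -0.15]
```

>>> arm_command:
  deltas:
    - [0, 0, 0, 7.67]
    - [0, 0, 0, 7.67]
    - [0, 0, 0, 7.66]
    - [-0.025, 0, -0.03, 0]
    - [-0.025, 0, -0.03, 0]
  claw: 0

```text
time: 2.3
tool_pos: [267.5, -415.3, 234.5]
tcp_rot: [-1.571, 0.0, -3.115]
contact_force: [0.2, -0.3, 0.2]
grip_width: 91.9
```

>>> arm_command:
  deltas:
    - [-0.025, 0, -0.03, 0]
    - [-0.025, 0, -0.03, 0]
    - [-0.025, 0, -0.03, 0]
    - [-0.025, 0.01, -0.03, 0]
    - [-0.025, 0.02, -0.03, 0]

```text
time: 2.8
tool_pos: [389.6, -261.4, 205.8]
tcp_rot: [-1.568, 0.003, -3.112]
contact_force: [0.4, -0.0, -0.4]
grip_width: 91.8
```

>>> arm_command:
  deltas:
    - [-0.025, 0.03, -0.03, 0]
    - [-0.025, 0.03, -0.03, 0]
    - [-0.025, 0.02, -0.03, 0]
    - [0, 0, 0, 0]
    - [0, 0, 0, 0]

```text
time: 3.3
tool_pos: [460.5, -169.2, 124.4]
tcp_rot: [-1.571, -0.001, -3.11]
contact_force: [0.0, -1.1, -0.9]
grip_width: 91.7
```

```bash
python3 -c "
from h import *
go(461.5,-162,12,-178.34)"
```

```text
axes now dx -1.2 dy 112.4 dz -7.1 twist 0.16
after twist dx -1.2 dy 112.4 dz -7.1 twist 0.16
t 3.30 tcp [ 460.5 -169.2  124.4] [-9.0010e+01 -6.0000e-02 -1.7818e+02] F [ 0.  -1.1 -0.9] w 91.7 q [-0.51  0.4   1.77 -0.    0.97  1.03]
```

>>> arm_command:
  deltas:
    - [-0.001, 0.03, -0.007, 0]
    - [0, 0.03, 0, 0]
    - [0, 0.03, 0, 0]
    - [0, 0.015, 0, 0]
    - [0, 0.007, 0, 0]

```text
time: 3.8
tool_pos: [460.5, -164.0, 12.2]
tcp_rot: [-1.571, -0.001, -3.114]
contact_force: [0.8, 0.0, -0.8]
grip_width: 91.9
```

>>> arm_command:
  deltas:
    - [0, 0, 0, 0]
    - [0, 0, 0, 0]
    - [0, 0, 0, 0]
    - [0, 0, 0, 0]
    - [0, 0, 0, 0]
  claw: 255

```text
time: 4.3
tool_pos: [461.5, -163.0, 13.3]
tcp_rot: [-1.57, 0.001, -3.112]
contact_force: [-0.3, 0.0, -0.6]
grip_width: 56.3
```

>>> arm_command:
  deltas:
    - [0, 0, 0, 0]
    - [0, 0, 0, 0]
    - [0, 0, 0, 0]
    - [0, 0, 0, 0]
    - [0, 0, 0, 0]

```text
time: 4.8
tool_pos: [461.2, -162.7, 12.9]
tcp_rot: [-1.571, 0.0, -3.112]
contact_force: [-0.4, 1.7, 5.4]
grip_width: 45.9
```

>>> arm_command:
  deltas:
    - [0, -0.01, 0, 0]
    - [0, -0.02, 0, 0]
    - [0, -0.02, 0, 0]
    - [0, -0.02, 0, -8.09]
    - [0, -0.02, 0, -8.09]

```text
time: 5.3
tool_pos: [460.9, -162.8, 103.8]
tcp_rot: [-1.571, -0.0, -2.824]
contact_force: [-0.6, -0.8, -1.3]
grip_width: 45.3
```

>>> arm_command:
  deltas:
    - [0, -0.02, 0, -8.09]
    - [0, -0.02, 0, -8.09]
    - [0, -0.02, 0, -8.1]
    - [0, -0.02, 0, -8.1]
    - [0, -0.02, 0, -8.1]

```text
time: 5.8
tool_pos: [460.8, -162.8, 203.8]
tcp_rot: [-1.571, -0.0, -2.118]
contact_force: [0.6, -0.4, -1.6]
grip_width: 45.9
```

>>> arm_command:
  deltas:
    - [0, -0.02, 0, -8.1]
    - [0, -0.01, 0, -8.1]
    - [0, 0, 0, -8.1]
    - [0, 0, 0, -8.1]
    - [-0.01, 0, 0.004, 0]

```text
time: 6.3
tool_pos: [464.7, -153.2, 233.0]
tcp_rot: [-1.571, -0.001, -1.558]
contact_force: [0.0, 0.3, -0.2]
grip_width: 45.6
```

>>> arm_command:
  deltas:
    - [-0.03, 0, 0.011, 0]
    - [-0.03, 0, 0.011, 0]
    - [-0.03, 0, 0.011, 0]
    - [-0.03, 0, 0.011, 0]
    - [-0.03, 0, 0.011, 0]

```text
time: 6.8
tool_pos: [518.2, -0.0, 232.7]
tcp_rot: [-1.571, 0.0, -1.562]
contact_force: [-0.1, -0.6, -0.9]
grip_width: 45.6
```

>>> arm_command:
  deltas:
    - [-0.03, 0, 0.011, 0]
    - [-0.03, 0, 0.011, 0]
    - [-0.03, 0, 0.011, 0]
    - [-0.02, 0, 0.011, 0]
    - [0, 0, 0, 0]

```text
time: 7.3
tool_pos: [561.0, 111.7, 232.3]
tcp_rot: [-1.571, 0.001, -1.559]
contact_force: [0.1, -0.6, -1.6]
grip_width: 45.8
```

```bash
python3 - <<'E'
from h import *
S=vision.capture("side");T=vision.capture("top")
go(562,110.5,130,-89.31)
cv2.imwrite("pics/hold.png",np.hstack([cv2.resize(p["img"][y:y+140,x:x+140,::-1],(400,400)) for p,x,y in((T,170,140),(S,210,150))]))
E
```

```text
axes now dx -1.3 dy 102.3 dz 1.8 twist -0.02
after twist dx -1.3 dy 102.3 dz 1.8 twist -0.02
t 7.40 tcp [560.2 109.2 232.3] [-9.006e+01 -2.000e-02 -8.933e+01] F [-0.4 -0.2 -1. ] w 45.3 q [ 0.06  0.43  1.4  -0.    1.32  0.05]
```

View pics/hold.png

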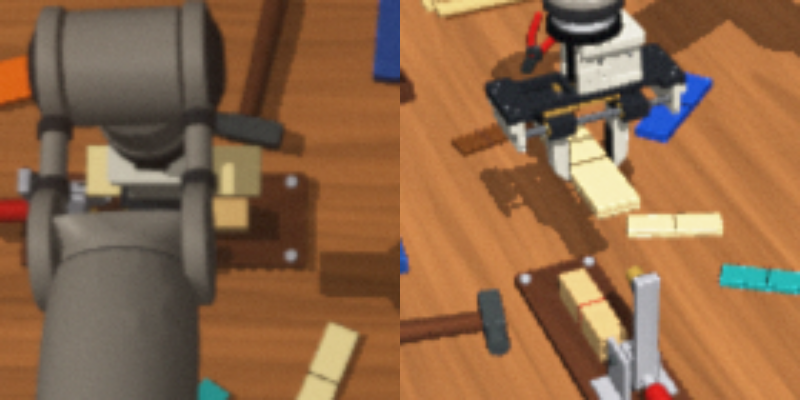

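The side view shows the blank held level, with its line between the fingers (about (274,206)). The clamp is still upright below it. I lower onto the rail.

>>> arm_command:
  deltas:
    - [-0.001, 0.03, 0.001, 0]
    - [0, 0.04, 0, 0]
    - [0, 0.04, 0, 0]
    - [0, 0.03, 0, 0]
    - [0, 0.01, 0, 0]

```text
time: 7.9
tool_pos: [559.2, 108.4, 79.7]
tcp_rot: [-1.577, -0.001, -1.561]
contact_force: [0.3, -0.5, -1.6]
grip_width: 45.6
```

>>> arm_command:
  deltas:
    - [0, 0.01, 0, 0]
    - [0, 0.005, 0, 0]
    - [0, 0.003, 0, 0]
    - [0, 0, 0, 0]
    - [0, 0, 0, 0]

```text
time: 8.4
tool_pos: [562.2, 109.6, 65.6]
tcp_rot: [-1.569, -0.0, -1.558]
contact_force: [0.7, -0.3, -0.2]
grip_width: 45.2
```

```bash
python3 - <<'E'
from h import *
S=vision.capture("side");T=vision.capture("top")
for i in range(4): go(562,110.5,60,-89.31)
for i,p in enumerate((T,S)):
    for X in ([562,110.5,60],): print(proj(p,X).round(1))
cv2.imwrite("pics/low.png",np.hstack([cv2.resize(p["img"][y:y+80,x:x+80,::-1],(400,400),interpolation=cv2.INTER_CUBIC) for p,x,y in((T,196,170),(S,237,210))]))
E
```

```text
axes now dx -0.9 dy 5.4 dz -0.0 twist 0.05
after twist dx -0.9 dy 5.4 dz -0.0 twist 0.05
t 8.50 tcp [562.  109.6  65.4] [-89.92  -0.   -89.26] F [-1.3 -0.2 -1.6] w 45.9 q [ 0.06  0.61  1.6  -0.    0.93  0.05]
axes now dx -0.9 dy 5.4 dz -0.0 twist 0.05
after twist dx -0.9 dy 5.4 dz -0.0 twist 0.05
t 8.50 tcp [562.  109.6  65.4] [-89.92  -0.   -89.26] F [-1.3 -0.2 -1.6] w 45.9 q [ 0.06  0.61  1.6  -0.    0.93  0.05]
axes now dx -0.9 dy 5.4 dz -0.0 twist 0.05
after twist dx -0.9 dy 5.4 dz -0.0 twist 0.05
t 8.50 tcp [562.  109.6  65.4] [-89.92  -0.   -89.26] F [-1.3 -0.2 -1.6] w 45.9 q [ 0.06  0.61  1.6  -0.    0.93  0.05]
axes now dx -0.9 dy 5.4 dz -0.0 twist 0.05
after twist dx -0.9 dy 5.4 dz -0.0 twist 0.05
t 8.50 tcp [562.  109.6  65.4] [-89.92  -0.   -89.26] F [-1.3 -0.2 -1.6] w 45.9 q [ 0.06  0.61  1.6  -0.    0.93  0.05]
[[235.3 212.7]]
[[276.5 251.9]]
```

View pics/low.png

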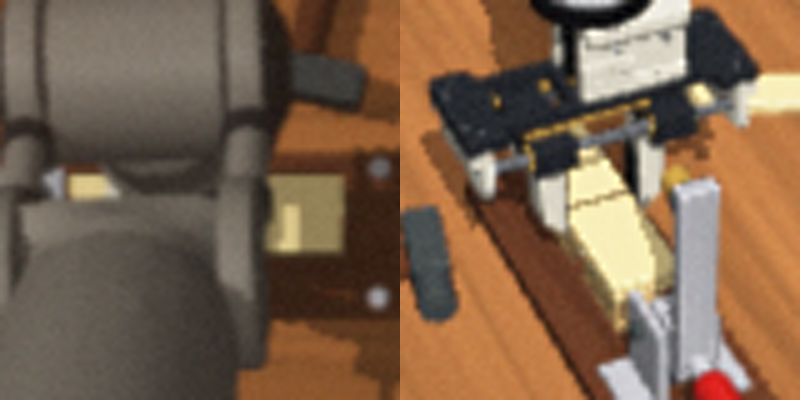

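The side view shows the line at about (276.6,249), which matches the projected target. Next I lower the last 5 mm and release.

>>> arm_command:
  deltas:
    - [-0.001, 0.003, 0, 0]
    - [0, 0.002, 0, 0]
    - [0, 0, 0, 0]
    - [0, 0, 0, 0]

```text
time: 8.9
tool_pos: [561.5, 110.5, 59.6]
tcp_rot: [-1.571, -0.0, -1.558]
contact_force: [-1.2, -0.0, -0.9]
grip_width: 45.5
```

```bash
python3 -c "
from h import *
go(562,110.5,58.7,-89.31)"
```

```text
axes now dx 0.0 dy 0.9 dz 0.5 twist 0.06
after twist dx 0.0 dy 0.9 dz 0.5 twist 0.06
t 8.90 tcp [561.5 110.5  59.6] [-9.002e+01 -1.000e-02 -8.925e+01] F [-1.2 -0.  -0.9] w 45.5 q [ 0.06  0.62  1.6  -0.    0.92  0.05]
```

>>> arm_command:
  deltas:
    - [0, 0, 0, 0]
    - [0, 0, 0, 0]
    - [0, 0, 0, 0]
    - [0, 0, 0, 0]
    - [0, 0, 0, 0]
  claw: 0

```text
time: 9.4
tool_pos: [561.7, 110.5, 59.8]
tcp_rot: [-1.571, -0.0, -1.558]
contact_force: [-0.2, -0.3, 0.6]
grip_width: 81.2
```

>>> arm_command:
  deltas:
    - [0, 0, 0, 0]
    - [0, 0, 0, 0]
    - [0, -0.01, 0, 0]
    - [0, -0.03, 0, 0]
    - [0, -0.04, 0, 0]

```text
time: 9.9
tool_pos: [560.5, 110.4, 139.6]
tcp_rot: [-1.575, -0.0, -1.558]
contact_force: [0.8, 0.7, 0.9]
grip_width: 91.7
```

>>> arm_command:
  deltas:
    - [0, -0.04, 0, 0]
    - [0, -0.04, 0, 0]
    - [0, -0.04, 0, 0]
    - [0, -0.01, 0, 0]
    - [0, 0, 0, 0]

```text
time: 10.4
tool_pos: [562.2, 110.6, 272.1]
tcp_rot: [-1.566, 0.0, -1.558]
contact_force: [-0.2, -1.1, -0.5]
grip_width: 92.1
```

>>> arm_command:
  deltas:
    - [-0.02, 0, 0, 0]
    - [-0.04, 0, 0, 0]
    - [-0.04, 0, 0, 0]
    - [-0.04, 0, 0, 0]
    - [-0.04, 0, 0, 0]
  claw: 255

```text
time: 10.9
tool_pos: [558.3, 291.7, 267.4]
tcp_rot: [-1.574, -0.001, -1.558]
contact_force: [1.5, -0.6, -0.4]
grip_width: 56.6
```

```bash
python3 - <<'E'
from h import *
S=vision.capture("side");T=vision.capture("top")
go(562,295,230,-89.31)
for p in (T,S):
    for X in ([562,110.5,60],[562,110.5,46]): print(proj(p,X).round(1))
cv2.imwrite("pics/placed.png",np.hstack([cv2.resize(p["img"][y:y+80,x:x+80,::-1],(400,400),interpolation=cv2.INTER_CUBIC) for p,x,y in((T,196,170),(S,237,210))]))
E
```

```text
axes now dx -0.1 dy 36.8 dz 4.5 twist 0.34
after twist dx -0.1 dy 36.8 dz 4.5 twist 0.34
t 11.00 tcp [557.5 294.8 266.8] [-9.024e+01  1.000e-02 -8.897e+01] F [-0.2  0.1  0.2] w 48.5 q [0.36 0.53 1.14 0.   1.48 0.35]
[[235.3 212.7]]
[[235.7 213.7]]
[[276.5 251.9]]
[[276.6 255.3]]
```

View pics/placed.png

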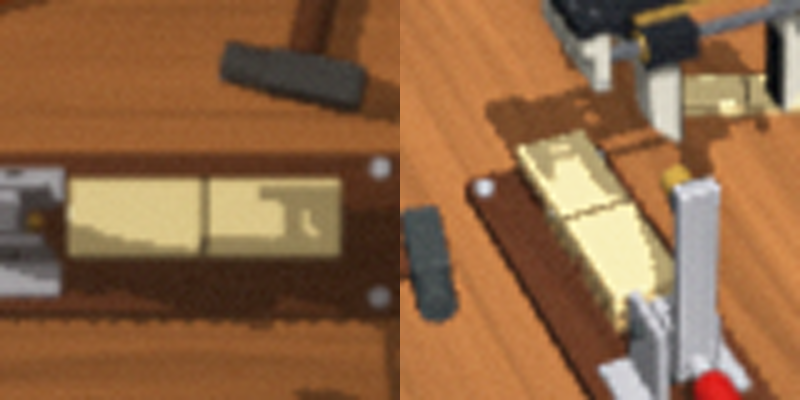

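The blank lies on the rail with its line at top px about (236.3,213) and side px (276.5,252). I now measure it more precisely.

```bash
python3 - <<'E'
from h import *
S=vision.capture("side");T=vision.capture("top")
I=T["img"].astype(int)
m=np.zeros((420,560));A=I[200:228,205:270];m[200:228,205:270]=(A[...,1]>95)&(A[...,0]-A[...,2]>25)
m=cv2.morphologyEx(cv2.morphologyEx(m,cv2.MORPH_CLOSE,np.ones((3,3))),cv2.MORPH_OPEN,np.ones((3,3)))
for r in m[202:226,205:270].astype(int): print(''.join('.#'[v] for v in r))
for z0 in(60,46): print(fit([T],[m],(562,110,np.pi/2),(160,46,z0,60)))
g=T["img"].sum(2).astype(float)
for y in range(207,220,2): 
    r=g[y,230:243]; w=np.clip(np.median(r)-30-r,0,None); print(y,round((w*np.arange(230,243)).sum()/max(w.sum(),1),2), end=' ')
print()
g=S["img"].sum(2).astype(float)
for x in range(270,284,2):
    r=g[247:257,x]; w=np.clip(np.median(r)-30-r,0,None); print(x,round((w*np.arange(247,257)).sum()/max(w.sum(),1),2),end=' ')
for y in(106,108,110.5,112): print(y,[ (proj(p,[[547,y,60],[577,y,60]]).round(2).tolist(),proj(p,[[550,y,46],[574,y,46]]).round(2).tolist()) for p in(T,S)])
go(562,295,230,-89.31)
E
```

```text
.................................................................
.................................................................
.................................................................
.....#########################...#########################.......
....#######################################################......
....#######################################################......
....#######################################################......
....#######################################################......
....#######################################################......
....#######################################################......
....#######################################################......
....#######################################################......
....#######################################################......
.....######################################################......
.....######################################################......
.....######################################################......
.....#######################################
[... 959 characters left out ...]
55.45]])]
108 [([[235.97, 217.66], [236.31, 207.69]], [[236.44, 217.65], [236.71, 209.74]]), ([[280.6, 250.18], [271.75, 252.63]], [[279.8, 253.87], [272.75, 255.82]])]
110.5 [([[235.12, 217.65], [235.46, 207.68]], [[235.6, 217.64], [235.87, 209.72]]), ([[280.91, 250.65], [272.05, 253.09]], [[280.1, 254.33], [273.05, 256.29]])]
112 [([[234.61, 217.64], [234.95, 207.67]], [[235.09, 217.63], [235.36, 209.72]]), ([[281.09, 250.92], [272.22, 253.38]], [[280.28, 254.61], [273.23, 256.58]])]
axes now dx -4.0 dy 37.4 dz 3.7 twist 0.16
after twist dx -4.0 dy 37.4 dz 3.7 twist 0.16
t 11.10 tcp [558.3 290.9 267.4] [-90.2   -0.1  -89.15] F [-0.1 -0.8 -0.3] w 40.4 q [ 0.36  0.52  1.15 -0.    1.48  0.34]
```

```bash
python3 - <<'E'
from h import *
T0=cv2.imread("pics/top0.png").astype(float);S0=cv2.imread("pics/side0.png").astype(float)
T=vision.capture("top");S=vision.capture("side")
def dip(r,x0):
    b=np.median(r); w=np.clip(b*.93-r,0,None); return (w*np.arange(x0,x0+len(r))).sum()/max(w.sum(),1e-9)
red=[(dip(T0[y,231:242,1],231),y) for y in range(210,217)]
blk=[(dip(T["img"].astype(float)[y,231:242,1],231),y) for y in range(206,218)]
redS=[(x,dip(S0[250:261,x,1],250)) for x in range(275,281)]
blkS=[(x,dip(S["img"].astype(float)[247:257,x,1],247)) for x in range(273,279)]
for n,p,l,z in(("redT",T,red,46),("blkT",T,blk,60),("redS",S,redS,46),("blkS",S,blkS,60)):
    X=np.array([unproj(p,q,z) for q in l]); a=.012
    print(n,(X[:,1]-(X[:,0]-562)*a).round(1), X[:,0].round())
E
```

```text
redT [110.6 110.5 110.5 110.4 110.5 110.3 110.3] [573. 570. 567. 564. 561. 558. 555.]
blkT [107.3 107.3 107.1 107.1 107.  107.  107.1 107.  107.  106.8 106.7 107.2] [582. 579. 576. 573. 570. 567. 564. 561. 558. 555. 552. 549.]
redS [111.6 110.8 109.6 110.   96.3  96.1] [568. 564. 560. 557. 548. 544.]
blkS [106.6 107.9 107.3 107.5 107.2 108.5] [572. 569. 566. 562. 559. 556.]
```

The blank's line sits about 3.3 mm short of the red line along −y, and both cameras agree. I regrasp and shift it.

>>> arm_command:
  deltas:
    - [0.02, 0, 0, 0]
    - [0.04, 0, 0, 0]
    - [0.04, 0, 0, 0]
    - [0.04, 0, 0, 0]
    - [0.04, 0, 0, 0]
  claw: 0

```text
time: 11.7
tool_pos: [561.1, 107.5, 269.6]
tcp_rot: [-1.571, -0.0, -1.56]
contact_force: [0.1, -0.1, 0.6]
grip_width: 67.5
```

>>> arm_command:
  deltas:
    - [0, 0, 0, 0]
    - [0, 0.03, 0, 0]
    - [0, 0.03, 0, 0]
    - [0, 0, 0, 0]
    - [0, 0, 0, 0]

```text
time: 12.2
tool_pos: [561.6, 110.2, 210.1]
tcp_rot: [-1.571, -0.0, -1.559]
contact_force: [-0.2, 0.2, 0.8]
grip_width: 92.0
```

```bash
python3 -c "
from h import *
go(562,110.5,59.6,-89.31)"
```

```text
axes now dx -0.3 dy 150.5 dz 0.4 twist 0.01
after twist dx -0.3 dy 150.5 dz 0.4 twist 0.01
t 12.20 tcp [561.6 110.2 210.1] [-90.03  -0.   -89.3 ] F [-0.2  0.2  0.8] w 92.0 q [ 0.06  0.45  1.43 -0.    1.26  0.05]
```

>>> arm_command:
  deltas:
    - [0, 0.04, 0, 0]
    - [0, 0.04, 0, 0]
    - [0, 0.04, 0, 0]
    - [0, 0.02, 0, 0]
    - [0, 0.01, 0, 0]

```text
time: 12.7
tool_pos: [561.9, 110.5, 59.3]
tcp_rot: [-1.571, -0.0, -1.558]
contact_force: [0.6, -0.5, -0.1]
grip_width: 91.8
```

>>> arm_command:
  deltas:
    - [0, 0, 0, 0]
    - [0, 0, 0, 0]
    - [0, 0, 0, 0]
    - [0, 0, 0, 0]
    - [0, 0, 0, 0]
  claw: 255

```text
time: 13.2
tool_pos: [562.1, 110.5, 60.6]
tcp_rot: [-1.569, -0.0, -1.558]
contact_force: [-0.5, 0.4, -0.2]
grip_width: 56.6
```

>>> arm_command:
  deltas:
    - [0, 0, 0, 0]
    - [0, 0, 0, 0]
    - [0, 0, 0, 0]
    - [0, 0, 0, 0]
    - [0, 0, 0, 0]

```text
time: 13.7
tool_pos: [561.8, 110.5, 60.0]
tcp_rot: [-1.57, -0.0, -1.558]
contact_force: [-0.9, -0.1, 5.9]
grip_width: 45.7
```

>>> arm_command:
  deltas:
    - [0, -0.002, 0, 0]
    - [0, -0.002, 0, 0]
    - [-0.002, 0, 0, 0]
    - [-0.0013, 0, 0, 0]
    - [0, 0, 0, 0]

```text
time: 14.2
tool_pos: [561.4, 114.1, 63.5]
tcp_rot: [-1.571, -0.0, -1.558]
contact_force: [-0.2, 0.6, -1.0]
grip_width: 45.6
```

>>> arm_command:
  deltas:
    - [0, 0.002, 0, 0]
    - [0, 0.002, 0, 0]
    - [0, 0, 0, 0]
    - [0, 0, 0, 0]
    - [0, 0, 0, 0]

```text
time: 14.7
tool_pos: [561.6, 113.8, 60.0]
tcp_rot: [-1.571, -0.0, -1.558]
contact_force: [-2.7, 0.6, 5.4]
grip_width: 45.5
```

```bash
python3 -c "
from h import *
go(562,113.8,59.6,-89.31)"
```

```text
axes now dx 0.0 dy 0.4 dz 0.4 twist 0.05
after twist dx 0.0 dy 0.4 dz 0.4 twist 0.05
t 14.70 tcp [561.6 113.8  60. ] [-89.99  -0.   -89.26] F [-2.7  0.6  5.4] w 45.5 q [ 0.07  0.62  1.6  -0.    0.92  0.05]
```

Release, lift, go behind the clamp, and remeasure.

>>> arm_command:
  deltas:
    - [0, 0, 0, 0]
    - [0, 0, 0, 0]
    - [0, 0, 0, 0]
    - [0, 0, 0, 0]
    - [0, 0, 0, 0]
  claw: 0

```text
time: 15.2
tool_pos: [561.6, 113.8, 59.6]
tcp_rot: [-1.571, -0.0, -1.558]
contact_force: [0.5, 0.5, -0.9]
grip_width: 81.1
```

>>> arm_command:
  deltas:
    - [0, 0, 0, 0]
    - [0, -0.01, 0, 0]
    - [0, -0.03, 0, 0]
    - [0, -0.04, 0, 0]
    - [0, -0.04, 0, 0]

```text
time: 15.7
tool_pos: [561.2, 113.8, 181.6]
tcp_rot: [-1.571, -0.0, -1.558]
contact_force: [0.6, -0.4, 0.3]
grip_width: 91.4
```

>>> arm_command:
  deltas:
    - [0, -0.04, 0, 0]
    - [0, -0.04, 0, 0]
    - [0, -0.01, 0, 0]
    - [-0.02, 0, 0, 0]
    - [-0.04, 0, 0, 0]

```text
time: 16.2
tool_pos: [561.1, 172.3, 270.5]
tcp_rot: [-1.57, -0.001, -1.562]
contact_force: [1.0, 0.5, 0.8]
grip_width: 91.8
```

>>> arm_command:
  deltas:
    - [-0.04, 0, 0, 0]
    - [-0.04, 0, 0, 0]
    - [-0.04, 0, 0, 0]
    - [-0.02, 0, 0, 0]
    - [0, 0, 0, 0]
  claw: 255

```text
time: 16.7
tool_pos: [558.0, 316.5, 268.9]
tcp_rot: [-1.572, 0.0, -1.554]
contact_force: [0.1, -0.1, -0.1]
grip_width: 56.4
```

>>> arm_command:
  deltas:
    - [0, 0, 0, 0]
    - [0, 0, 0, 0]
    - [0, 0, 0, 0]
    - [0, 0, 0, 0]
    - [0, 0, 0, 0]

```text
time: 17.2
tool_pos: [559.2, 313.2, 269.9]
tcp_rot: [-1.571, -0.0, -1.559]
contact_force: [0.5, 0.0, -0.5]
grip_width: 16.2
```

```bash
cat > chk.py <<'E'
from h import *
T=vision.capture("top");S=vision.capture("side")
def dip(r,x0):
    b=np.median(r); w=np.clip(b*.93-r,0,None); return (w*np.arange(x0,x0+len(r))).sum()/max(w.sum(),1e-9)
blk=[(dip(T["img"].astype(float)[y,230:241,1],230),y) for y in range(206,218)]
blkS=[(x,dip(S["img"].astype(float)[247:257,x,1],247)) for x in range(273,279)]
for n,p,l in(("blkT",T,blk),("blkS",S,blkS)):
    X=np.array([unproj(p,q,60) for q in l]); print(n,(X[:,1]-(X[:,0]-562)*.012).round(1))
I=T["img"].astype(int)
m=np.zeros((420,560));A=I[200:228,205:270];m[200:228,205:270]=(A[...,1]>95)&(A[...,0]-A[...,2]>25)
m=cv2.morphologyEx(cv2.morphologyEx(m,cv2.MORPH_CLOSE,np.ones((3,3))),cv2.MORPH_OPEN,np.ones((3,3)))
print(fit([T],[m],(562,110,np.pi/2),(160,46,60,60)))
E
python3 -c "
from chk import *
go(562,305,160,-89.31)"
```

```text
blkT [110.3 110.2 110.1 110.1 110.1 110.4 110.5 110.6 110.6 110.4 110.5 110.4]
blkS [111.1 111.4 110.7 110.5 111.8 111. ]
(array([562.1189297 , 110.8495575 ,   1.58353636]), np.float64(0.03292836387763974))
axes now dx 8.5 dy 109.8 dz 2.8 twist 0.02
after twist dx 8.5 dy 109.8 dz 2.8 twist 0.02
t 17.30 tcp [559.1 313.5 269.8] [-8.999e+01 -1.000e-02 -8.929e+01] F [ 0.7 -0.7 -0.8] w 8.3 q [ 0.39  0.54  1.11 -0.    1.49  0.38]
```

The blank's line is now at y≈110.4, against 110.5 for the red line. Next I swing the clamp closed.

>>> arm_command:
  deltas:
    - [0, 0.03, 0.002, 0]
    - [0, 0.04, 0, 0]
    - [0, 0.03, 0, 0]
    - [0, 0.01, 0, 0]
    - [0, 0, 0, 0]

```text
time: 17.8
tool_pos: [560.5, 313.6, 158.5]
tcp_rot: [-1.573, -0.001, -1.558]
contact_force: [-0.1, 0.8, 0.5]
grip_width: 0.4
```

>>> arm_command:
  deltas:
    - [0.015, 0, 0, 0]
    - [0.015, 0, 0, 0]
    - [0.012, 0, 0, 0]
    - [0.012, 0, 0, 0]
    - [0.012, 0, 0, 0]

```text
time: 18.3
tool_pos: [563.4, 249.9, 163.4]
tcp_rot: [-1.564, 0.007, -1.558]
contact_force: [-1.1, 12.5, 11.4]
grip_width: 0.4
```

>>> arm_command:
  deltas:
    - [0.014, 0, 0, 0]
    - [0.014, 0, 0, 0]
    - [0.014, 0, 0, 0]
    - [0.014, 0, 0, 0]
    - [0.014, 0, 0, 0]

```text
time: 18.8
tool_pos: [563.1, 177.1, 161.0]
tcp_rot: [-1.568, 0.001, -1.558]
contact_force: [0.7, 3.3, 0.4]
grip_width: 0.2
```

>>> arm_command:
  deltas:
    - [0.012, 0, 0, 0]
    - [0.012, 0, 0, 0]
    - [0.01, 0, 0, 0]
    - [0, 0, 0, 0]
    - [0, 0, 0, 0]

```text
time: 19.3
tool_pos: [563.2, 143.6, 159.6]
tcp_rot: [-1.571, -0.0, -1.559]
contact_force: [-0.5, 0.8, -0.3]
grip_width: 0.2
```

>>> arm_command:
  deltas:
    - [0, 0, 0, 0]
    - [0, 0, 0, 0]
    - [0, 0, 0, 0]
    - [0, 0, 0, 0]
    - [0, 0, 0, 0]

```text
time: 19.8
tool_pos: [563.1, 144.0, 159.7]
tcp_rot: [-1.571, -0.0, -1.557]
contact_force: [-0.1, 0.8, -1.0]
grip_width: 0.2
```

```bash
python3 - <<'E'
from h import *
S=vision.capture("side");T=vision.capture("top")
go(562,150,160,-89.31)
cv2.imwrite("pics/close.png",np.hstack([cv2.resize(p["img"][y:y+100,x:x+100,::-1],(400,400),interpolation=cv2.INTER_CUBIC) for p,x,y in((T,176,160),(S,237,200))]))
E
```

```text
axes now dx -6.1 dy -0.3 dz -1.1 twist 0.06
after twist dx -6.1 dy -0.3 dz -1.1 twist 0.06
t 19.90 tcp [563.2 143.9 159.7] [-90.    -0.   -89.25] F [0.5 0.1 0.7] w 0.3 q [ 0.12  0.51  1.47 -0.    1.16  0.11]
```

View pics/close.png

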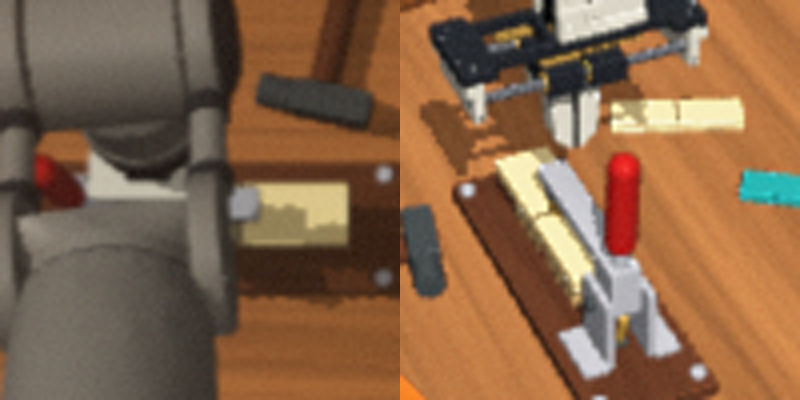

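The side view shows the clamp bar flat over the blank with the handle upright, so it is locked. I wait more than 2 s, then push the handle away from the rail.

>>> arm_command:
  deltas:
    - [0, 0.004, -0.002, 0]
    - [0, 0, 0, 0]
    - [0, 0, 0, 0]
    - [0, 0, 0, 0]
    - [0, 0, 0, 0]

```text
time: 20.4
tool_pos: [561.2, 143.8, 155.8]
tcp_rot: [-1.571, -0.0, -1.558]
contact_force: [-0.4, -0.1, 0.2]
grip_width: 0.4
```

>>> arm_command:
  deltas:
    - [0, 0, 0, 0]
    - [0, 0, 0, 0]
    - [0, 0, 0, 0]
    - [0, 0, 0, 0]
    - [0, 0, 0, 0]

```text
time: 20.9
tool_pos: [561.2, 143.8, 155.7]
tcp_rot: [-1.571, -0.0, -1.558]
contact_force: [1.0, -0.2, 0.5]
grip_width: 0.6
```

>>> arm_command:
  deltas:
    - [0, 0, 0, 0]
    - [0, 0, 0, 0]
    - [0, 0, 0, 0]
    - [0, 0, 0, 0]
    - [0, 0, 0, 0]

```text
time: 21.4
tool_pos: [561.2, 143.8, 155.7]
tcp_rot: [-1.571, -0.0, -1.558]
contact_force: [0.4, 1.8, 0.3]
grip_width: 0.3
```

>>> arm_command:
  deltas:
    - [0, 0, 0, 0]
    - [0, 0, 0, 0]
    - [0, 0, 0, 0]
    - [0, 0, 0, 0]
    - [0, 0, 0, 0]

```text
time: 21.9
tool_pos: [561.2, 143.8, 155.7]
tcp_rot: [-1.571, -0.0, -1.558]
contact_force: [-0.6, 0.4, 0.0]
grip_width: 0.2
```

>>> arm_command:
  deltas:
    - [0, 0, 0, 0]
    - [0, 0, 0, 0]
    - [0, 0, 0, 0]
    - [0, 0, 0, 0]
    - [0, 0, 0, 0]

```text
time: 22.4
tool_pos: [561.2, 143.8, 155.7]
tcp_rot: [-1.571, -0.0, -1.558]
contact_force: [0.5, -0.2, 0.4]
grip_width: 0.6
```

>>> arm_command:
  deltas:
    - [0, 0, 0, 0]
    - [0, 0, 0, 0]
    - [0, 0, 0, 0]
    - [0, 0, 0, 0]
    - [0, 0, 0, 0]

```text
time: 22.9
tool_pos: [561.2, 143.8, 155.7]
tcp_rot: [-1.571, -0.0, -1.558]
contact_force: [0.5, 0.5, 0.8]
grip_width: 0.5
```

>>> arm_command:
  deltas:
    - [0, 0, 0, 0]
    - [0, 0, 0, 0]
    - [-0.015, 0, 0, 0]
    - [-0.015, 0, 0, 0]
    - [-0.012, 0, 0, 0]

```text
time: 23.4
tool_pos: [560.5, 187.7, 155.7]
tcp_rot: [-1.571, 0.0, -1.557]
contact_force: [0.3, -0.3, -0.2]
grip_width: 0.6
```

>>> arm_command:
  deltas:
    - [-0.01, 0, 0, 0]
    - [-0.01, 0, 0, 0]
    - [-0.01, 0, 0, 0]
    - [-0.01, 0, 0, 0]
    - [-0.01, 0, 0, 0]

```text
time: 23.9
tool_pos: [559.7, 233.9, 154.8]
tcp_rot: [-1.573, -0.005, -1.558]
contact_force: [0.1, -9.3, -3.3]
grip_width: 0.5
```

>>> arm_command:
  deltas:
    - [-0.012, 0, 0, 0]
    - [-0.012, 0, 0, 0]
    - [-0.012, 0.002, 0, 0]
    - [-0.012, 0.002, 0, 0]
    - [-0.012, 0.002, 0, 0]

```text
time: 24.4
tool_pos: [559.2, 296.8, 149.5]
tcp_rot: [-1.571, 0.0, -1.558]
contact_force: [-0.0, -0.0, 0.3]
grip_width: 0.5
```

>>> arm_command:
  deltas:
    - [-0.012, 0, 0, 0]
    - [0, 0, 0, 0]
    - [0, 0, 0, 0]
    - [0, 0, 0, 0]
    - [0, 0, 0, 0]

```text
time: 24.9
tool_pos: [559.2, 307.4, 149.8]
tcp_rot: [-1.571, -0.0, -1.558]
contact_force: [-0.5, -0.5, -0.0]
grip_width: 0.2
```

```bash
python3 - <<'E'
from h import *
S=vision.capture("side");T=vision.capture("top")
go(562,305,240,-89.31)
cv2.imwrite("pics/open.png",np.hstack([cv2.resize(p["img"][y:y+100,x:x+100,::-1],(400,400),interpolation=cv2.INTER_CUBIC) for p,x,y in((T,176,160),(S,237,200))]))
E
```

```text
axes now dx 2.4 dy -90.2 dz 2.8 twist 0.02
after twist dx 2.4 dy -90.2 dz 2.8 twist 0.02
t 25.00 tcp [559.2 307.4 149.8] [-89.99  -0.   -89.29] F [-0.2 -0.3  0.9] w 0.4 q [ 0.38  0.62  1.31 -0.    1.22  0.37]
```

View pics/open.png

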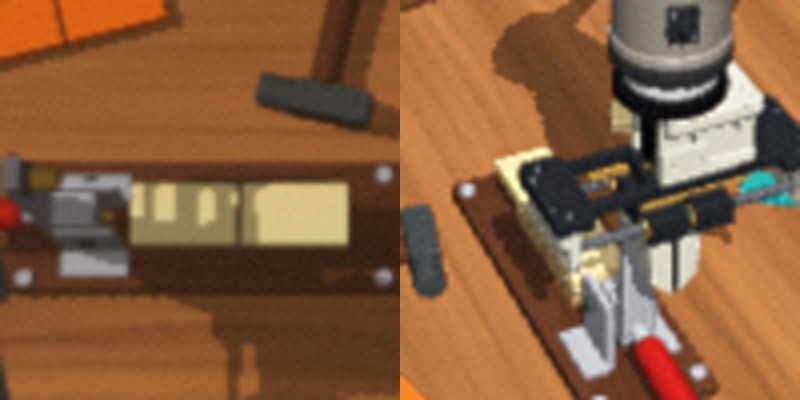

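The clamp is open again: the bar is upright, the handle is level, and the blank is still on the rail. I lift clear and check.

>>> arm_command:
  deltas:
    - [0, -0.02, 0, 0]
    - [0, -0.04, 0, 0]
    - [0, -0.04, 0, 0]
    - [0, -0.03, 0, 0]
    - [0, 0, 0, 0]

```text
time: 25.5
tool_pos: [560.8, 308.2, 285.3]
tcp_rot: [-1.562, 0.004, -1.558]
contact_force: [0.3, -0.6, 0.3]
grip_width: 0.3
```

>>> arm_command:
  deltas:
    - [0, 0, 0, 0]
    - [0, 0, 0, 0]
    - [0, 0, 0, 0]
    - [0, 0, 0, 0]
    - [0, 0, 0, 0]

```text
time: 26.0
tool_pos: [558.9, 307.8, 278.9]
tcp_rot: [-1.572, -0.001, -1.558]
contact_force: [0.5, -0.3, -0.1]
grip_width: 0.3
```

```bash
python3 - <<'E'
from chk import *
go(562,305,280,-89.31)
cv2.imwrite("pics/fin.png",np.hstack([cv2.resize(T["img"][100:310,130:410,::-1],(400,300)),cv2.resize(S["img"][170:310,180:366,::-1],(400,300))]))
E
```

```text
blkT [110.3 110.3 110.1 110.  110.1 110.4 110.6 110.5 110.4 110.5 110.4 110.3]
blkS [111.1 111.3 110.5 110.5 111.8 110.9]
(array([562.17490353, 110.83885597,   1.58515111]), np.float64(0.028804801552381593))
axes now dx 2.8 dy -0.6 dz 2.9 twist 0.05
after twist dx 2.8 dy -0.6 dz 2.9 twist 0.05
t 26.10 tcp [559.  307.8 279.4] [-9.003e+01 -2.000e-02 -8.926e+01] F [ 0.2 -0.3  0.2] w 0.5 q [ 0.38  0.53  1.1  -0.    1.51  0.37]
```

View pics/fin.png

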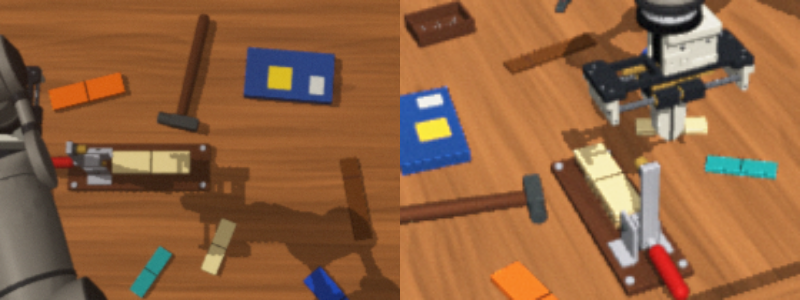

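The blank is centred, the clamp is fully open, the bystanders look unmoved and the robot is clear, so I hand the job in.

```bash
python3 -c "
from plant import job
print(job.close_job())"
```

```text
the job is handed in; nothing more can be done
None
```

The blank is on the rail with its line over the red line, the clamp has been closed, held and reopened, and I've handed the job in at about 26 s.

- **Placing:** My first placement left the blank's line about 3.3 mm short of the red line. I regrasped it, shifted it and released it again.
- **Clamp:** I pushed the bar over centre, and the picture showed it flat over the blank with the handle upright. It stayed locked for more than 3 s. I then pushed the handle back, and the bar is upright again.
- **Last checks:** The blank's line is at y ≈ 110.4 mm in the top view, against 110.5 mm for the red line. Across the rail it is within about 0.5 mm, and its yaw is within about 0.2°. The side view reads about 0.5 mm higher, which is within the calibration error.
- **Forces and surroundings:** The highest reading I saw was about 17 N, while closing the clamp. The other items I could see in the final picture look unmoved. The glue jar and pliers were mostly out of that view, but the arm didn't work near them.

No check failed at the end.

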